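# Sound the smallest and the largest counter bell for a customer

## Task

A customer wants to compare the tones of the counter bells on the wooden board: ring the smallest one, then the largest, each by pressing the button on its top gently all the way down with the fingertips and letting it come right up again before moving on. Do not touch the middle-sized bell, do not lift or shift any bell, leave the tableware around them where it stands, and finish with the fingers withdrawn.

Things in the scene. Friction and masses are not known exactly. Their poses are not given: they have to be found in the camera images.
- board: wooden display board, fixed, 320 x 680 mm, 12 mm thick, origin at the centre of its underside on the table, x across it, y along it; the bells, tumblers and two pots stand on it
- bell_small: the smallest of the three steel counter bells, loose on the board: a 58 mm wide steel dome on a black foot, 50 mm tall in all with its button up; origin at the centre of its underside, z up its axis; it starts at any of the three places (left, centre, right)
- small_top (a point): centre of the flat top face of the smallest bell's button; it moves with the button. The button is a round steel cap 18 mm across and 6 mm thick on the dome's axis, its top face 14 mm above the dome when up
- small_button (a joint): travel of the smallest bell's button: 0 up, 0.006 m fully down; it is sprung, takes about 0.5 N to start and 3.5 N at full depth, where it meets a hard stop, and comes back up by itself when let go
- bell_middle: the middle-sized of the three steel counter bells, loose on the board: a 78 mm wide steel dome on a black foot, 59 mm tall in all with its button up; origin at the centre of its underside, z up its axis; it starts at any of the three places (left, centre, right)
- middle_top (a point): centre of the flat top face of the middle-sized bell's button; it moves with the button. The button is a round steel cap 20 mm across and 6 mm thick on the dome's axis, its top face 14 mm above the dome when up
- middle_button (a joint): travel of the middle-sized bell's button: 0 up, 0.006 m fully down; it is sprung, takes about 0.5 N to start and 3.5 N at full depth, where it meets a hard stop, and comes back up by itself when let go
- bell_large: the largest of the three steel counter bells, loose on the board: a 98 mm wide steel dome on a black foot, 70 mm tall in all with its button up; origin at the centre of its underside, z up its axis; it starts at any of the three places (left, centre, right)
- large_top (a point): centre of the flat top face of the largest bell's button; it moves with the button. The button is a round steel cap 22 mm across and 6 mm thick on the dome's axis, its top face 14 mm above the dome when up
- large_button (a joint): travel of the largest bell's button: 0 up, 0.006 m fully down; it is sprung, takes about 0.5 N to start and 3.5 N at full depth, where it meets a hard stop, and comes back up by itself when let go
- tumbler_a: loose pink glass tumbler, 62 mm wide, 85 mm tall, on the board between bells; origin at the centre of its underside
- tumbler_b: a second such tumbler, on the board
- sugar_pot: loose straight-sided steel sugar pot with a flat knobbed lid, all one piece, 66 mm wide, 82 mm tall, on the board; not a bell; origin under its centre
- salt_pot: loose white waisted salt pot, 44 mm wide, 70 mm tall, on the board; origin under its centre
- goblet_a: loose pink glass goblet, 78 mm wide, 165 mm tall, on the table left of the board; origin under its centre
- goblet_b: the same goblet on the table right of the board
- spoon: loose spoon, 170 mm long, lying on the table in front of the board's left part; origin under its middle
There are look-alikes about, which are no part of the job. What is shaped like the bell_large but purple is not meant. What is shaped like the bell_small but green is not meant.

How it is judged:
On the way, in this order (a step that is already met when the one before it is completed fails the run):
1. the smallest bell's button is pressed down while the largest bell's is up (value of joint small_button above 0.0045 m and contact force between the fingers and bell_small above 0.5 N and value of joint large_button below 0.0015 m), for 0.02 s.
2. the smallest bell's button is up again and nothing of the robot touches that bell (value of joint small_button below 0.0015 m and contact force between each of the arm, the fingers and bell_small below 0.1 N), for 0.1 s.
3. the largest bell's button is pressed down (value of joint large_button above 0.0045 m and contact force between the fingers and bell_large above 0.5 N and value of joint small_button below 0.0015 m), for 0.02 s.
At the end, for the whole second after the job is handed in: all three buttons are up (within 1.5 mm); each bell stands upright (within 0.1 rad), at rest, within 15 mm of where it started; every other listed loose thing is within 12 mm of where it started (value of joint each of small_button, middle_button, large_button below 0.0015 m and distance of each of bell_small, bell_middle, bell_large from where it was at the start of the episode below 0.015 m and angle between each of bell_small, bell_middle, bell_large's own z axis and vertical below 0.1 rad and linear speed of each of bell_small, bell_middle, bell_large below 0.02 m/s and distance of each of tumbler_a, tumbler_b, sugar_pot, salt_pot, goblet_a, goblet_b, spoon from where it was at the start of the episode below 0.012 m); the robot touches nothing.
It fails at once if the middle-sized bell is touched by the robot (contact force between any of the arm, the fingers and bell_middle above 0.5 N or value of joint middle_button above 0.002 m).
It fails at once if a bell is pressed harder than 30 N (contact force between any of the fingers, the arm and bell_small above 30 N or contact force between any of the fingers, the arm and bell_large above 30 N).
It fails at once if a bell is lifted (its foot more than 8 mm above the board), shifted by more than 15 mm or tipped by more than 0.25 rad (height (world z) of any of bell_small, bell_middle, bell_large above 0.02 m or distance of any of bell_small, bell_middle, bell_large from where it was at the start of the episode above 0.015 m or angle between any of bell_small, bell_middle, bell_large's own z axis and vertical above 0.25 rad).
It fails at once if a piece of tableware is moved by more than 12 mm (distance of any of tumbler_a, tumbler_b, sugar_pot, salt_pot, goblet_a, goblet_b, spoon from where it was at the start of the episode above 0.012 m).
It also fails if it takes over 43 s, if anything falls off the work surface, if the arm or the gripper's body presses on something with over 40 N, if the wrist force passes 120 N, or if a joint passes its speed limit or range.

## Robot

A 7-joint arm with a two-finger parallel gripper is mounted at the origin on the work surface. World frame = base frame: x ahead of the robot, y to its left, z up, the work surface at z = 0. Lengths are in m, angles in rad, forces in N, time in s.
With the tool pointing down it reaches from about 0.35 to 0.775 m from the base axis. Payload 3.1 kg.
Tool frame: the origin (TCP) lies at the very end of the fingers, on their centre line; the grasp point (between the pads) lies 19 mm behind it; z points along the fingers, y is the direction in which the jaws open and shut (so a half turn about z gives the same grasp; the last joint's range is limited). The gripper opens to 85 mm and grips with 20 to 120 N. Pads are 22 mm wide; open, the fingers measure 114 mm over their backs; the gripper's body (76 mm by 85 mm) begins 54 mm behind the grasp point. The pads swing forward as they close: fully open they stand 13 mm farther back than shut.
Start: joints at [-1.205, 0.311, 0.014, 1.512, -0.004, 1.319, -0.027], TCP at [0.218, 0.505, 0.195] pointing down, gripper open.
Joint ranges: [-2.7, 2.7], [-0.3, 1.91], [-1.27, 1.3], [0.12, 2.57], [-1.44, 4.58], [0.2, 2.03], [-3.05, 3.05]. Speed limits (rad/s): [2.79, 2.79, 3.14, 3.14, 3.14, 3.14, 3.14].

## Interface

Orientations are given as a 3x3 rotation matrix whose columns are the frame's x, y, z axes.
In Python, from plant import r gives the robot as it stands.
- The arm moves only by the tool step_arm, never from a script. Its argument "steps" is a list of rows, each an object of numbers: "x", "y", "z": the shift along the tool's x, y, z in m; "ax", "ay", "az": the turn, a rotation vector about the tool's x, y, z in rad. In form: [{"x": .., "y": .., "z": .., "ax": .., "ay": .., "az": ..}, ...]. A call has 1 to 20 rows; each row shifts and turns the commanded pose from where the row before left it, along the tool's axes as they then stand; what a row does not reach is not made up. A row lasts 1/8 s, in which the tool goes at most 62.5 mm and 10.7 degrees, less where a joint would pass 70% of its speed; a pose out of reach is approached as far as the arm can. A call is refused whole if a number of a shift passes 0.0625 or a number of a turn 0.188, either way. A call with a gripper value outside its range is refused whole. "grip" is the closure in counts, from 0 (fully open) to 255 (shut), set as the call begins (left out, the last holds). The fingers move at their own pace and stop on an object; the grip force is fixed at half the most. Time passes only in rows, so rows that do not move let the fingers close. It gives the time, the measured TCP pose, the force and the opening at its end, in the units of the state.
- r.read_state(): the state, without advancing time (a new reading comes with each control period).
- r.capture(name): name is "side" or "top" or "wrist"; returns a dict with "frame" (384x512x3 uint8, red, green, blue), "range_z" (384x512 float32, m along the optical axis (not along the pixel's ray), 0 where there is no reading), "fovy" (degrees; the focal length in pixels is half the picture's height over the tangent of half this angle, whatever the lens; pixels are square), "cx", "cy" (the principal point, pixels), "position" and "attitude" of the camera in the world. Camera axes: x right, y up, looking along -z (the intrinsics and any distortion apply to the point x, -y, -z); pixel columns grow to the right and rows downward; lengths in m; the calibration is good to about 2 mm. The wrist camera is an equidistant fisheye: a pixel r from the principal point sees the ray r / f radians off the axis. A picture is of the moment at which its call begins.
- r.finish_job(): hands the job in, once; it reports no verdict.
The state is a dict: "t": time; "qpos": joint angles; "joint_vel": joint speeds; "effort": joint torques, N m; "tcp_pos": TCP position; "tcp_rot": TCP orientation; "contact_force": force on the tool from outside, world axes, zero at the start; "moment": the same for the moment, N m; "opening": finger opening in m.
Only numpy, scipy, OpenCV 4.12 (cv2) and the standard library are available. Lean on these libraries where they do the work, as an engineer would, in place of code of your own. Each camera call takes 0.05 s, during which the arm holds its last target. There are 200 camera calls.

## Working session

There is one attempt and no reset: what is moved stays moved. The work goes in short steps, Python scripts to look and compute and a tool call to move; the robot and the scene stay as the last step left them, time stands still between calls to the robot, and variables do not carry over. Pictures are saved under pics/ and viewed, about 8 in all and at most 12, crops included, and the job is handed in when it is done.

Besides the shell and the picture viewer there is one more tool, called after "Call:" by a JSON object that holds its "op" and its "data". step_arm: Moves the arm, as the interface text tells. Its arguments: {"type":"object","properties":{"steps":{"type":"array","items":{"type":"object","properties":{"x":{"type":"number"},"y":{"type":"number"},"z":{"type":"number"},"ax":{"type":"number"},"ay":{"type":"number"},"az":{"type":"number"}}}},"grip":{"type":"number"}},"required":["steps"]}

```bash
mkdir -p pics
cat > h.py <<'E'
import numpy as np,cv2
from plant import r
def cap(n,f):
    c=r.capture(n); cv2.imwrite('pics/'+f,c['frame'][:,:,::-1]); np.savez('pics/'+f+'.npz',**c); return c
def pts(c):
    h,w=c['range_z'].shape; f=h/2/np.tan(np.radians(c['fovy'])/2)
    v,u=np.mgrid[:h,:w]; z=c['range_z']
    P=np.stack([(u-c['cx'])/f*z,-(v-c['cy'])/f*z,-z],-1)
    return P@np.array(c['attitude']).T+np.array(c['position'])
E
python3 - <<'E'
from h import *
for n in('top','side'):
    c=cap(n,n+'1.png'); print(n,c['fovy'],c['cx'],c['cy'],c['position'],np.array(c['attitude']).round(3).tolist())
s=r.read_state();print(s['t'],s['tcp_pos'],s['tcp_rot'],s['contact_force'],s['opening'])
E
```

```text
top 57.23958824091695 254.88353227134485 191.2821114440484 [ 0.363222   -0.00831161  1.43607699] [[-0.014, 0.998, -0.059], [-1.0, -0.014, -0.01], [-0.011, 0.059, 0.998]]
side 50.166272037857205 251.43378641100304 190.60618015662516 [0.18773107 1.05445141 0.8828875 ] [[-0.972, 0.123, -0.201], [-0.234, -0.58, 0.78], [-0.02, 0.805, 0.592]]
0.1 [0.21781388 0.50422886 0.19372634] [[-9.18039866e-01  3.96487347e-01 -7.66635341e-04]
 [ 3.96488078e-01  9.18037703e-01 -1.99507256e-03]
 [-8.72208807e-05 -2.13551792e-03 -9.99997716e-01]] [-0.54500321  0.59011819  0.24262581] 0.08546748665928608
```

View pics/top1.png

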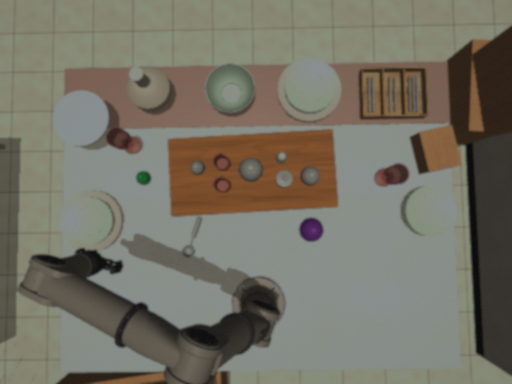

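View pics/side1.png

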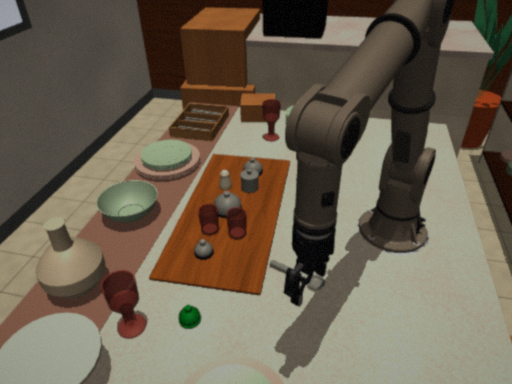

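The top view shows the left bell at about (197,167), the centre one at (251,169) and the right one at (310,176). The tumblers are at (222,163) and (222,185), the salt pot at (282,157) and the sugar pot at (284,178). The side view agrees: small bell nearest the camera, then the tumblers, then the big bell.

Run:
```python
from h import *
for n in('top','side'):
    c=dict(np.load(f'pics/{n}1.png.npz')); P=pts(c)
    b=(P[...,0]>.38)&(P[...,0]<.72)&(abs(P[...,1])<.36)
    print(n,'boardz',np.median(P[b][:,2]))
    m=(b&(P[...,2]>.024)&(P[...,2]<.2)).astype(np.uint8)
    k,l,s,ce=cv2.connectedComponentsWithStats(m)
    for i in range(1,k):
        if s[i,4]<15: continue
        Q=P[l==i]; zt=np.percentile(Q[:,2],98); T=Q[Q[:,2]>zt-.006]
        print(ce[i].round(),s[i,4],'min',Q.min(0).round(3),'max',Q.max(0).round(3),'top',T.mean(0).round(4),len(T),'mid',((Q.min(0)+Q.max(0))/2).round(4)[:2])
c=cv2.imread('pics/top1.png')[140:220,165:340]
cv2.imwrite('pics/c1.png',cv2.resize(c,None,fx=4.5,fy=4.5,interpolation=cv2.INTER_CUBIC))
```

```text
top boardz 0.009840694852541909
[220. 161.] 139 min [0.532 0.108 0.025] max [0.594 0.168 0.101] top [0.5636 0.1413 0.0954] 41 mid [0.5628 0.1384]
[281. 157.] 92 min [ 0.562 -0.117  0.025] max [ 0.597 -0.081  0.083] top [ 0.582  -0.1     0.0788] 23 mid [ 0.5797 -0.099 ]
[250. 169.] 421 min [ 0.492 -0.021  0.024] max [0.58  0.068 0.086] top [0.5376 0.0239 0.0802] 22 mid [0.5359 0.0236]
[196. 167.] 140 min [0.523 0.214 0.025] max [0.573 0.265 0.064] top [0.5473 0.2398 0.0596] 15 mid [0.5479 0.2394]
[310. 175.] 262 min [ 0.472 -0.248  0.026] max [ 0.541 -0.18   0.072] top [ 0.508  -0.2152  0.0679] 19 mid [ 0.5066 -0.214 ]
[283. 179.] 223 min [ 0.462 -0.137  0.025] max [ 0.522 -0.076  0.093] top [ 0.4919 -0.1056  0.0911] 14 mid [ 0.4921 -0.1064]
[220. 184.] 122 min [0.442 0.107 0.024] max [0.5   0.168 0.1  ] top [0.4732 0.1379 0.0961] 42 mid [0.4712 0.1377]
side boardz 0.011707355324749424
[250. 174.] 516 min [ 0.461 -0.235  0.024] max [ 0.542 -0.07   0.096] top [ 0.492  -0.1024  0.091 ] 16 mid [ 0.5011 -0.1524]
[225. 179.] 160 min [ 0.562 -0.108  0.024] max [ 0.602 -0.074  0.082] top [ 0.5825 -0.0947  0.079 ] 26 mid [ 0.5819 -0.0907]
[224. 214.] 1458 min [ 0.443 -0.011  0.024] max [0.592 0.172 0.1  ] top [0.5179 0.1394 0.0951] 186 mid [0.5175 0.0805]
[203. 248.] 236 min [0.522 0.221 0.024] max [0.572 0.269 0.063] top [0.5478 0.2415 0.061 ] 24 mid [0.5465 0.2446]
```

View pics/c1.png

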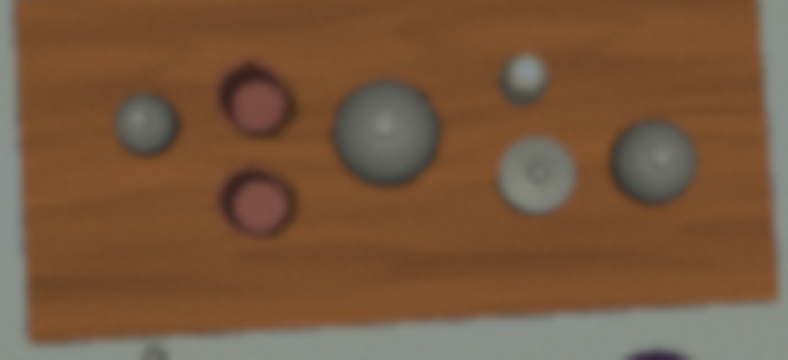

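Small bell at (0.5475, 0.240), top z about 0.062. Large bell at (0.537, 0.0235), top about 0.082. Middle bell at (0.507, -0.214), which I stay clear of. I'll shut the fingers and move over the small bell.

Call:
{"op": "step_arm", "data": {"steps": [{"x":-0.034,"y":-0.0094},{"x":-0.034,"y":-0.0094},{"x":-0.034,"y":-0.0094},{"x":-0.034,"y":-0.0094},{"x":-0.034,"y":-0.0094},{"x":-0.034,"y":-0.0094},{"x":-0.034,"y":-0.0094},{"x":-0.034,"y":-0.0094},{"x":-0.034,"y":-0.0094},{"x":-0.034,"y":-0.0094},{"x":-0.034,"y":-0.0094},{"x":-0.034,"y":-0.0094},{"z":0.025},{"z":0.025},{"z":0.025},{"z":0.02},{},{},{}], "grip": 255}}

```text
invalid input at $.steps[0]: expected keys x, y, z, ax, ay, az
```

Run:
```python
from h import *
s=r.read_state();print(s['t'],s['tcp_pos'],s['tcp_rot'].round(4) if hasattr(s['tcp_rot'],'round') else s['tcp_rot'],s['contact_force'],s['opening'])
c=cap('side','side2.png');w=cap('wrist','w2.png')
a=c['frame'][150:300,130:360,::-1]
cv2.imwrite('pics/c2.png',np.hstack([cv2.resize(a,(460,300)),cv2.resize(w['frame'][:,:,::-1],(400,300))])[:,:800])
```

```text
0.1 [0.21781388 0.50422886 0.19372634] [[-9.180e-01  3.965e-01 -8.000e-04]
 [ 3.965e-01  9.180e-01 -2.000e-03]
 [-1.000e-04 -2.100e-03 -1.000e+00]] [-0.54500321  0.59011819  0.24262581] 0.08546748665928608
```

View pics/c2.png

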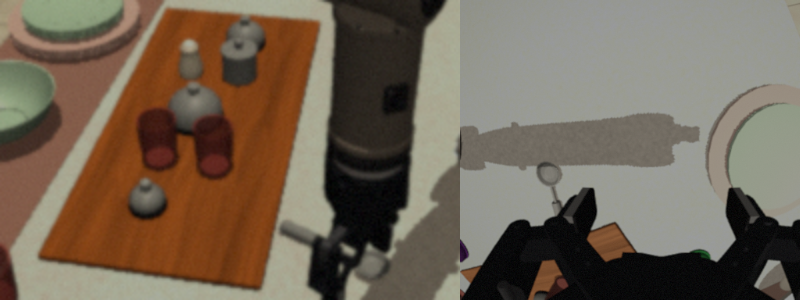

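The call was refused because every row needs all six keys, so the picture shows the arm still at its start. I'll resend it in full.

Call:
{"op": "step_arm", "data": {"steps": [{"x":-0.041,"y":-0.0113,"z":0,"ax":0,"ay":0,"az":0},{"x":-0.041,"y":-0.0113,"z":0,"ax":0,"ay":0,"az":0},{"x":-0.041,"y":-0.0113,"z":0,"ax":0,"ay":0,"az":0},{"x":-0.041,"y":-0.0113,"z":0,"ax":0,"ay":0,"az":0},{"x":-0.041,"y":-0.0113,"z":0,"ax":0,"ay":0,"az":0},{"x":-0.041,"y":-0.0113,"z":0,"ax":0,"ay":0,"az":0},{"x":-0.041,"y":-0.0113,"z":0,"ax":0,"ay":0,"az":0},{"x":-0.041,"y":-0.0113,"z":0,"ax":0,"ay":0,"az":0},{"x":-0.041,"y":-0.0113,"z":0,"ax":0,"ay":0,"az":0},{"x":-0.039,"y":-0.0113,"z":0,"ax":0,"ay":0,"az":0},{"x":0,"y":0,"z":0.02,"ax":0,"ay":0,"az":0},{"x":0,"y":0,"z":0.025,"ax":0,"ay":0,"az":0},{"x":0,"y":0,"z":0.025,"ax":0,"ay":0,"az":0},{"x":0,"y":0,"z":0.02,"ax":0,"ay":0,"az":0},{"x":0,"y":0,"z":0,"ax":0,"ay":0,"az":0},{"x":0,"y":0,"z":0,"ax":0,"ay":0,"az":0}], "grip": 255}}

```text
t: 2.2
tcp_pos: [0.5484, 0.2396, 0.1055]
tcp_rot: [[-0.918, 0.396, 0.001], [0.396, 0.918, 0.0], [-0.001, 0.001, -1.0]]
contact_force: [0.2, 0.1, 1.1]
opening: 0.0
```

Run:
```python
from h import *
s=r.read_state();print(s['t'],s['tcp_pos'],np.array(s['tcp_rot']).round(4).tolist(),s['contact_force'],s['opening'])
c=cap('side','side2.png');w=cap('wrist','w2.png')
a=c['frame'][170:290,140:300,::-1]
cv2.imwrite('pics/c3.png',np.hstack([cv2.resize(a,(400,300)),cv2.resize(w['frame'][:,:,::-1],(400,300))]))
```

```text
2.2 [0.54839882 0.23964139 0.10547005] [[-0.9181, 0.3965, 0.0011], [0.3965, 0.9181, 0.0005], [-0.0009, 0.0009, -1.0]] [0.24853277 0.09866805 1.09017473] 2.321147221034553e-06
```

View pics/c3.png

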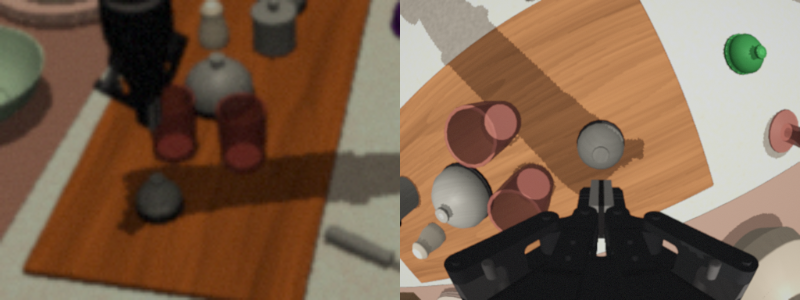

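The fingertip is in view near the small bell. I'll check the TCP's projection and the button location from the wrist camera.

Run:
```python
from h import *
c=dict(np.load('pics/side2.png.npz'));w=dict(np.load('pics/w2.png.npz'))
f=192/np.tan(np.radians(c['fovy'])/2)
for X in([.5484,.2396,.1055],[.5475,.24,.062]):
    q=c['attitude'].T@(np.array(X)-c['position']);u=np.array([c['cx']+f*q[0]/-q[2],c['cy']+f*q[1]/q[2]]);print(u,'crop',(u-[140,170])*2.5)
# wrist fisheye points
f=192/np.tan(np.radians(w['fovy'])/2);v,u=np.mgrid[:384,:512];dx=u-w['cx'];dy=v-w['cy'];R=np.hypot(dx,dy)+1e-9;t=R/f
z=w['range_z'];P=np.stack([dx/R*np.tan(t)*z,-dy/R*np.tan(t)*z,-z],-1)@w['attitude'].T+w['position']
def near(x,y,rad,lo):
    m=(np.hypot(P[...,0]-x,P[...,1]-y)<rad)&(P[...,2]>lo)&(P[...,2]<.095)&(z>0)&(t<1.4)
    return m
for x,y,lo,rad in((.5475,.24,.05,.03),(.5475,.24,.025,.045),(.537,.0235,.07,.03)):
    m=near(x,y,rad,lo);Q=P[m];vv,uu=np.nonzero(m)
    print(len(Q),Q.mean(0).round(4),Q.min(0).round(4),Q.max(0).round(4),uu.mean(),vv.mean())
```

```text
[200.96217423 229.01170025] crop [152.40543557 147.52925064]
[202.60228829 240.35433532] crop [156.50572072 175.8858383 ]
382 [0.5495 0.2384 0.0623] [0.5413 0.2298 0.0582] [0.5585 0.2468 0.0642] 256.62303664921467 197.6020942408377
2801 [0.5462 0.24   0.0443] [0.5234 0.2113 0.0259] [0.577  0.2651 0.0642] 256.68796858264903 186.7940021420921
271 [0.5387 0.0246 0.0813] [0.5284 0.012  0.0705] [0.5502 0.0337 0.0835] 53.88929889298893 274.5350553505535
```

The wrist view puts the button at (0.5498, 0.2383), which is within 2 mm of the TCP. I'll descend to just above it.

Call:
{"op": "step_arm", "data": {"steps": [{"x":0,"y":0,"z":0.015,"ax":0,"ay":0,"az":0},{"x":0,"y":0,"z":0.015,"ax":0,"ay":0,"az":0},{"x":0,"y":0,"z":0.008,"ax":0,"ay":0,"az":0},{"x":0,"y":0,"z":0,"ax":0,"ay":0,"az":0},{"x":0,"y":0,"z":0,"ax":0,"ay":0,"az":0}]}}

```text
t: 2.92
tcp_pos: [0.5482, 0.2395, 0.0669]
tcp_rot: [[-0.918, 0.397, 0.001], [0.397, 0.918, 0.0], [-0.0, 0.0, -1.0]]
contact_force: [0.8, 0.1, 0.1]
opening: -0.0001
```

Call:
{"op": "step_arm", "data": {"steps": [{"x":0,"y":0,"z":0.002,"ax":0,"ay":0,"az":0},{"x":0,"y":0,"z":0.002,"ax":0,"ay":0,"az":0},{"x":0,"y":0,"z":0,"ax":0,"ay":0,"az":0}]}}

```text
t: 3.3
tcp_pos: [0.5477, 0.2393, 0.0626]
tcp_rot: [[-0.918, 0.397, -0.0], [0.397, 0.918, -0.0], [0.0, -0.0, -1.0]]
contact_force: [0.8, 0.7, 0.1]
opening: -0.0
```

Call:
{"op": "step_arm", "data": {"steps": [{"x":0,"y":0,"z":0.002,"ax":0,"ay":0,"az":0},{"x":0,"y":0,"z":0,"ax":0,"ay":0,"az":0}]}}

```text
t: 3.55
tcp_pos: [0.5477, 0.2394, 0.0605]
tcp_rot: [[-0.918, 0.397, -0.0], [0.397, 0.918, -0.0], [0.0, -0.0, -1.0]]
contact_force: [-0.6, -0.1, -0.4]
opening: 0.0002
```

Run:
```python
from h import *
c=cap('side','side3.png');w=cap('wrist','w3.png')
a=c['frame'][190:280,160:280,::-1]
cv2.imwrite('pics/c4.png',np.hstack([cv2.resize(a,(400,300),interpolation=2),cv2.resize(w['frame'][120:300,140:380,::-1],(400,300))]))
```

```text
(no output)
```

View pics/c4.png

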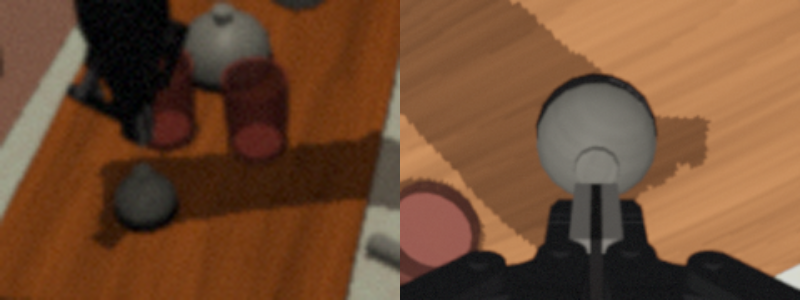

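In the side view the fingertip at about (203,232) looks some 9 px above the button at (203,240), though the TCP reads level with it. I'll check this with depth.

Run:
```python
from h import *
for fn in('side3',):
    c=dict(np.load(f'pics/{fn}.png.npz'));P=pts(c)
    for v in range(224,246,2):
        print(v,[(*(P[v,u]*1000).round().astype(int),int(c['frame'][v,u].sum()/3)) for u in range(197,209,2)])
w=dict(np.load('pics/w3.png.npz'));print(w['cx'],w['cy'],w['position'],w['attitude'].round(3))
f=192/np.tan(np.radians(w['fovy'])/2)
for X in([.5477,.2394,.0605],[.5477,.2394,.09]):
    q=w['attitude'].T@(np.array(X)-w['position']);rh=np.hypot(q[0],q[1]);t=np.arctan2(rh,-q[2]);print(w['cx']+f*t*q[0]/rh,w['cy']-f*t*q[1]/rh)
v,u=np.mgrid[:384,:512];dx=u-w['cx'];dy=v-w['cy'];R=np.hypot(dx,dy)+1e-9;t=R/f
z=w['range_z'];P=np.stack([dx/R*np.tan(t)*z,-dy/R*np.tan(t)*z,-z],-1)@w['attitude'].T+w['position']
for vv in range(204,250,4): print(vv,[tuple((P[vv,uu]*1000).round().astype(int)) for uu in (248,252,262,266)])
```

```text
224 [(np.int64(546), np.int64(268), np.int64(149), 2), (np.int64(546), np.int64(254), np.int64(137), 8), (np.int64(541), np.int64(252), np.int64(136), 17), (np.int64(538), np.int64(245), np.int64(131), 22), (np.int64(536), np.int64(235), np.int64(123), 30), (np.int64(559), np.int64(165), np.int64(59), 38)]
226 [(np.int64(554), np.int64(251), np.int64(125), 7), (np.int64(545), np.int64(257), np.int64(132), 14), (np.int64(543), np.int64(249), np.int64(126), 30), (np.int64(539), np.int64(245), np.int64(123), 22), (np.int64(535), np.int64(240), np.int64(120), 30), (np.int64(559), np.int64(169), np.int64(54), 44)]
228 [(np.int64(555), np.int64(252), np.int64(119), 11), (np.int64(547), np.int64(255), np.int64(122), 7), (np.int64(544), np.int64(249), np.int64(118), 32), (np.int64(539), np.int64(246), np.int64(117), 25), (np.int64(536), np.int64(240), np.int64(112), 35), (np.int64(559), np.int64(169), np.int64(46), 48)]
230 [(np.int64(555), np.int64(252), np.int64(111), 22), (np.int64(547), np.int64(257), np.int64(117), 2), (np.int64(544), np.int64(249), np.int64(111), 21), (np.int64(540), n
[... 4073 characters left out ...]
int64(240), np.int64(109)), (np.int64(539), np.int64(245), np.int64(110)), (np.int64(540), np.int64(247), np.int64(110))]
240 [(np.int64(537), np.int64(238), np.int64(113)), (np.int64(538), np.int64(240), np.int64(114)), (np.int64(540), np.int64(244), np.int64(113)), (np.int64(540), np.int64(246), np.int64(114))]
244 [(np.int64(537), np.int64(239), np.int64(118)), (np.int64(538), np.int64(240), np.int64(117)), (np.int64(539), np.int64(245), np.int64(119)), (np.int64(540), np.int64(246), np.int64(118))]
248 [(np.int64(537), np.int64(239), np.int64(122)), (np.int64(538), np.int64(240), np.int64(122)), (np.int64(540), np.int64(244), np.int64(122)), (np.int64(541), np.int64(246), np.int64(121))]
```

Both cameras show the true fingertips at z about 0.103, while the reported TCP is 0.0605. The reported TCP is about 42 mm too low, but its xy agrees. Before going lower I'll check how wide the hand is at each height, for the tumblers' sake.

Run:
```python
from h import *
w=dict(np.load('pics/w3.png.npz'));c=dict(np.load('pics/side3.png.npz'))
f=192/np.tan(np.radians(w['fovy'])/2)
v,u=np.mgrid[:384,:512];dx=u-w['cx'];dy=v-w['cy'];R=np.hypot(dx,dy)+1e-9;t=R/f
z=w['range_z'];P=np.stack([dx/R*np.tan(t)*z,-dy/R*np.tan(t)*z,-z],-1)@w['attitude'].T+w['position']
s=r.read_state();A=np.array(s['tcp_rot']);p=np.array(s['tcp_pos']);print(p)
for n,Q in(('w',P[(z>0)&(t<1.4)]),('s',pts(c).reshape(-1,3))):
    q=(Q-p)@A
    for lo in range(95,200,10):
        m=(Q[:,2]>lo/1e3)&(Q[:,2]<(lo+10)/1e3)&(np.hypot(q[:,0],q[:,1])<.09)
        if m.any(): print(n,lo,m.sum(),q[m][:,:2].min(0).round(3),q[m][:,:2].max(0).round(3))
```

```text
[0.5478385  0.23940454 0.06069788]
w 95 313 [-0.06  -0.086] [0.01 0.01]
w 105 488 [ 0.005 -0.014] [0.01  0.013]
w 115 584 [ 0.004 -0.014] [0.011 0.013]
w 125 604 [-0.013 -0.014] [0.011 0.013]
w 135 1297 [-0.013 -0.031] [0.013 0.03 ]
w 145 4171 [-0.014 -0.039] [0.013 0.038]
w 155 3545 [-0.011 -0.048] [0.017 0.046]
w 165 6120 [-0.011 -0.056] [0.017 0.054]
w 175 7503 [-0.01  -0.062] [0.017 0.06 ]
w 185 10381 [-0.008 -0.063] [0.02  0.061]
w 195 3565 [ 0.001 -0.052] [0.02 0.05]
s 95 15 [-0.03  -0.086] [0.013 0.011]
s 105 28 [-0.007 -0.015] [0.012 0.014]
s 115 26 [-0.004 -0.009] [0.013 0.016]
s 125 23 [-0.001 -0.009] [0.012 0.015]
s 135 27 [ 0.006 -0.032] [0.013 0.031]
s 145 65 [-0.01 -0.04] [0.015 0.038]
s 155 59 [-0.013 -0.046] [0.019 0.046]
s 165 75 [-0.015 -0.054] [0.02  0.054]
s 175 88 [-0.007 -0.057] [0.02  0.062]
s 185 121 [-0.012 -0.06 ] [0.021 0.063]
s 195 94 [-0.007 -0.048] [0.021 0.054]
```

With the hand 46 mm lower, everything below the tumbler rims is less than 40 mm from the axis, so it clears. I'll descend 34 mm and then feel for the button.

Call:
{"op": "step_arm", "data": {"steps": [{"x":0,"y":0,"z":0.012,"ax":0,"ay":0,"az":0},{"x":0,"y":0,"z":0.012,"ax":0,"ay":0,"az":0},{"x":0,"y":0,"z":0.01,"ax":0,"ay":0,"az":0},{"x":0,"y":0,"z":0,"ax":0,"ay":0,"az":0},{"x":0,"y":0,"z":0,"ax":0,"ay":0,"az":0}]}}

```text
t: 4.28
tcp_pos: [0.548, 0.2394, 0.0267]
tcp_rot: [[-0.918, 0.397, 0.0], [0.397, 0.918, 0.0], [-0.0, 0.0, -1.0]]
contact_force: [0.3, 0.1, -0.0]
opening: 0.0
```

Run:
```python
from h import *
print(r.read_state()['contact_force'])
c=cap('side','side4.png');w=cap('wrist','w4.png');P=pts(c)
for v in range(232,246): print(v,[tuple((P[v,u]*1000).round().astype(int).tolist()) for u in (200,202,204)])
a=c['frame'][200:275,150:250,::-1]
cv2.imwrite('pics/c5.png',np.hstack([cv2.resize(a,(400,300),interpolation=2),cv2.resize(w['frame'][120:300,140:380,::-1],(400,300))]))
```

```text
[ 0.33547692  0.13161696 -0.03601097]
232 [(545, 257, 110), (540, 253, 108), (538, 245, 101)]
233 [(547, 253, 103), (542, 251, 102), (538, 244, 96)]
234 [(547, 253, 99), (542, 251, 97), (539, 244, 92)]
235 [(546, 257, 98), (545, 246, 89), (539, 244, 88)]
236 [(546, 256, 94), (544, 249, 88), (539, 245, 85)]
237 [(548, 254, 87), (545, 248, 83), (539, 248, 84)]
238 [(548, 256, 85), (544, 251, 82), (538, 249, 81)]
239 [(548, 255, 81), (543, 252, 80), (540, 246, 75)]
240 [(550, 253, 75), (546, 247, 71), (540, 247, 71)]
241 [(550, 253, 70), (544, 252, 71), (540, 247, 67)]
242 [(553, 248, 61), (547, 248, 63), (541, 247, 63)]
243 [(554, 245, 55), (547, 248, 59), (544, 241, 53)]
244 [(556, 242, 47), (550, 243, 50), (545, 240, 48)]
245 [(555, 246, 47), (550, 244, 47), (543, 244, 48)]
```

View pics/c5.png

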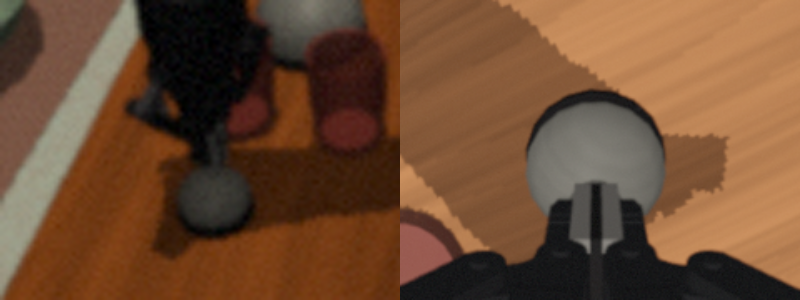

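The fingertips now sit just above the small bell's button in both views. I'll press in small steps and watch the force.

Call:
{"op": "step_arm", "data": {"steps": [{"x":0,"y":0,"z":0.002,"ax":0,"ay":0,"az":0},{"x":0,"y":0,"z":0.002,"ax":0,"ay":0,"az":0},{"x":0,"y":0,"z":0,"ax":0,"ay":0,"az":0}]}}

```text
t: 4.75
tcp_pos: [0.5484, 0.2396, 0.023]
tcp_rot: [[-0.918, 0.397, 0.001], [0.397, 0.918, 0.0], [-0.001, 0.001, -1.0]]
contact_force: [1.2, -0.3, 2.0]
opening: 0.0
```

Call:
{"op": "step_arm", "data": {"steps": [{"x":0,"y":0,"z":0.002,"ax":0,"ay":0,"az":0},{"x":0,"y":0,"z":0,"ax":0,"ay":0,"az":0},{"x":0,"y":0,"z":0,"ax":0,"ay":0,"az":0}]}}

```text
t: 5.12
tcp_pos: [0.5484, 0.2396, 0.0211]
tcp_rot: [[-0.918, 0.397, 0.001], [0.397, 0.918, 0.0], [-0.001, 0.001, -1.0]]
contact_force: [-0.0, 0.2, 3.7]
opening: 0.0001
```

Call:
{"op": "step_arm", "data": {"steps": [{"x":0,"y":0,"z":0.002,"ax":0,"ay":0,"az":0},{"x":0,"y":0,"z":0,"ax":0,"ay":0,"az":0},{"x":0,"y":0,"z":0,"ax":0,"ay":0,"az":0}]}}

```text
t: 5.5
tcp_pos: [0.5484, 0.2396, 0.0195]
tcp_rot: [[-0.918, 0.396, 0.001], [0.396, 0.918, 0.001], [-0.001, 0.001, -1.0]]
contact_force: [1.6, 0.4, 5.2]
opening: -0.0
```

Call:
{"op": "step_arm", "data": {"steps": [{"x":0,"y":0,"z":0.001,"ax":0,"ay":0,"az":0},{"x":0,"y":0,"z":0,"ax":0,"ay":0,"az":0},{"x":0,"y":0,"z":0,"ax":0,"ay":0,"az":0}]}}

```text
t: 5.88
tcp_pos: [0.5484, 0.2397, 0.0193]
tcp_rot: [[-0.918, 0.397, 0.001], [0.397, 0.918, 0.001], [-0.001, 0.001, -1.0]]
contact_force: [-1.6, -0.9, 9.8]
opening: -0.0001
```

Run:
```python
from h import *
for i in range(4):
    s=r.read_state();print(s['t'],s['tcp_pos'],s['contact_force']);r.capture('side')
```

```text
5.875 [0.54841307 0.23966521 0.01932372] [-1.62920554 -0.94334752  9.76834999]
5.925 [0.54841572 0.23968041 0.01930824] [-2.01783701  0.18293746  9.78859949]
5.975 [0.54843755 0.23967376 0.01933823] [-1.36079922 -0.55078524  9.93027599]
6.025 [0.54843671 0.23965242 0.01932295] [-0.93990612 -0.75759895  9.50320774]
```

The arm stalled at z 0.0193 with a steady 9.8 N, so the button is on its hard stop. The fingertip offset is about 36.5 mm. I'll lift clear and move over the large bell.

Call:
{"op": "step_arm", "data": {"steps": [{"x":0,"y":0,"z":-0.004,"ax":0,"ay":0,"az":0},{"x":0,"y":0,"z":-0.008,"ax":0,"ay":0,"az":0},{"x":0,"y":0,"z":-0.02,"ax":0,"ay":0,"az":0},{"x":0,"y":0,"z":-0.03,"ax":0,"ay":0,"az":0},{"x":0,"y":0,"z":-0.035,"ax":0,"ay":0,"az":0},{"x":0,"y":0,"z":0,"ax":0,"ay":0,"az":0},{"x":0,"y":0,"z":0,"ax":0,"ay":0,"az":0},{"x":-0.013,"y":-0.034,"z":0,"ax":0,"ay":0,"az":0},{"x":-0.013,"y":-0.034,"z":0,"ax":0,"ay":0,"az":0},{"x":-0.0125,"y":-0.034,"z":0,"ax":0,"ay":0,"az":0},{"x":-0.0125,"y":-0.034,"z":0,"ax":0,"ay":0,"az":0},{"x":-0.0125,"y":-0.033,"z":0,"ax":0,"ay":0,"az":0},{"x":-0.0125,"y":-0.033,"z":0,"ax":0,"ay":0,"az":0},{"x":0,"y":0,"z":0.02,"ax":0,"ay":0,"az":0},{"x":0,"y":0,"z":0.02,"ax":0,"ay":0,"az":0},{"x":0,"y":0,"z":0,"ax":0,"ay":0,"az":0},{"x":0,"y":0,"z":0,"ax":0,"ay":0,"az":0}]}}

```text
t: 8.2
tcp_pos: [0.5372, 0.0239, 0.0744]
tcp_rot: [[-0.918, 0.396, -0.001], [0.396, 0.918, -0.0], [0.001, -0.001, -1.0]]
contact_force: [0.2, -0.4, 0.9]
opening: -0.0001
```

Run:
```python
from h import *
s=r.read_state();print(s['t'],s['tcp_pos'],s['contact_force'])
c=cap('side','side5.png');w=cap('wrist','w5.png')
f=192/np.tan(np.radians(w['fovy'])/2)
v,u=np.mgrid[:384,:512];dx=u-w['cx'];dy=v-w['cy'];R=np.hypot(dx,dy)+1e-9;t=R/f
z=w['range_z'];P=np.stack([dx/R*np.tan(t)*z,-dy/R*np.tan(t)*z,-z],-1)@w['attitude'].T+w['position']
m=(np.hypot(P[...,0]-.538,P[...,1]-.024)<.016)&(P[...,2]>.076)&(P[...,2]<.09)&(z>0)
Q=P[m];print(len(Q),Q.mean(0),Q.min(0),Q.max(0))
S=pts(c);m=(np.hypot(S[...,0]-.5475,S[...,1]-.24)<.016)&(S[...,2]>.056)&(S[...,2]<.07);print('small top',m.sum(),S[m].mean(0))
a=c['frame'][170:275,150:290,::-1]
cv2.imwrite('pics/c6.png',np.hstack([cv2.resize(a,(400,300),interpolation=2),cv2.resize(w['frame'][:,:,::-1],(400,300))]))
```

```text
8.2 [0.5371535  0.0239224  0.07441442] [ 0.24720148 -0.42786463  0.86565926]
660 [0.53631142 0.02313314 0.08228401] [0.52845504 0.01083518 0.07705632] [0.54767492 0.03277724 0.08472413]
small top 26 [0.54768491 0.24085808 0.06020604]
```

View pics/c6.png

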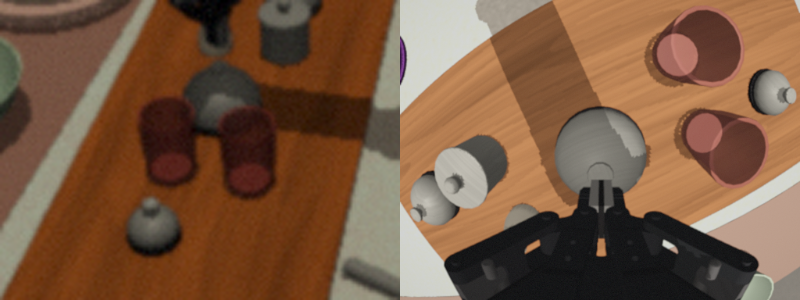

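The small bell is upright and its button is up. The tips are centred over the large bell's button, which measures about (0.538, 0.022). I'll descend and press.

Call:
{"op": "step_arm", "data": {"steps": [{"x":0,"y":0,"z":0.012,"ax":0,"ay":0,"az":0},{"x":0,"y":0,"z":0.01,"ax":0,"ay":0,"az":0},{"x":0,"y":0,"z":0.004,"ax":0,"ay":0,"az":0},{"x":0,"y":0,"z":0,"ax":0,"ay":0,"az":0},{"x":0,"y":0,"z":0,"ax":0,"ay":0,"az":0}]}}

```text
t: 8.93
tcp_pos: [0.5378, 0.0238, 0.0489]
tcp_rot: [[-0.918, 0.397, 0.001], [0.397, 0.918, -0.0], [-0.0, 0.0, -1.0]]
contact_force: [0.3, 0.8, -0.7]
opening: -0.0
```

Call:
{"op": "step_arm", "data": {"steps": [{"x":0,"y":0,"z":0.002,"ax":0,"ay":0,"az":0},{"x":0,"y":0,"z":0.002,"ax":0,"ay":0,"az":0},{"x":0,"y":0,"z":0,"ax":0,"ay":0,"az":0},{"x":0,"y":0,"z":0,"ax":0,"ay":0,"az":0}]}}

```text
t: 9.43
tcp_pos: [0.5377, 0.0238, 0.0449]
tcp_rot: [[-0.918, 0.397, 0.0], [0.397, 0.918, 0.0], [-0.0, 0.0, -1.0]]
contact_force: [0.3, -0.5, 1.6]
opening: -0.0001
```

Call:
{"op": "step_arm", "data": {"steps": [{"x":0,"y":0,"z":0.002,"ax":0,"ay":0,"az":0},{"x":0,"y":0,"z":0.001,"ax":0,"ay":0,"az":0},{"x":0,"y":0,"z":0,"ax":0,"ay":0,"az":0},{"x":0,"y":0,"z":0,"ax":0,"ay":0,"az":0}]}}

```text
t: 9.93
tcp_pos: [0.5378, 0.0238, 0.0419]
tcp_rot: [[-0.918, 0.397, 0.0], [0.397, 0.918, 0.0], [-0.0, 0.0, -1.0]]
contact_force: [-0.0, 0.4, 2.8]
opening: 0.0002
```

Call:
{"op": "step_arm", "data": {"steps": [{"x":0,"y":0,"z":0.001,"ax":0,"ay":0,"az":0},{"x":0,"y":0,"z":0.001,"ax":0,"ay":0,"az":0},{"x":0,"y":0,"z":0,"ax":0,"ay":0,"az":0},{"x":0,"y":0,"z":0,"ax":0,"ay":0,"az":0}]}}

```text
t: 10.42
tcp_pos: [0.5378, 0.0238, 0.0399]
tcp_rot: [[-0.918, 0.397, 0.001], [0.397, 0.918, 0.0], [-0.0, 0.0, -1.0]]
contact_force: [0.2, -0.8, 3.2]
opening: -0.0001
```

Call:
{"op": "step_arm", "data": {"steps": [{"x":0,"y":0,"z":0.001,"ax":0,"ay":0,"az":0},{"x":0,"y":0,"z":0,"ax":0,"ay":0,"az":0},{"x":0,"y":0,"z":0,"ax":0,"ay":0,"az":0}]}}

```text
t: 10.8
tcp_pos: [0.5378, 0.0239, 0.0394]
tcp_rot: [[-0.918, 0.397, 0.001], [0.397, 0.918, 0.0], [-0.0, 0.0, -1.0]]
contact_force: [-0.9, -0.2, 7.1]
opening: 0.0
```

The force jumped to 7 N while z stalled at 0.0394, so the large button is on its hard stop. I'll withdraw.

Call:
{"op": "step_arm", "data": {"steps": [{"x":0,"y":0,"z":-0.004,"ax":0,"ay":0,"az":0},{"x":0,"y":0,"z":-0.008,"ax":0,"ay":0,"az":0},{"x":0,"y":0,"z":-0.02,"ax":0,"ay":0,"az":0},{"x":0,"y":0,"z":-0.03,"ax":0,"ay":0,"az":0},{"x":0,"y":0,"z":-0.04,"ax":0,"ay":0,"az":0},{"x":0,"y":0,"z":-0.04,"ax":0,"ay":0,"az":0},{"x":0,"y":0,"z":0,"ax":0,"ay":0,"az":0},{"x":0,"y":0,"z":0,"ax":0,"ay":0,"az":0},{"x":0,"y":0,"z":0,"ax":0,"ay":0,"az":0},{"x":0,"y":0,"z":0,"ax":0,"ay":0,"az":0}]}}

```text
t: 12.05
tcp_pos: [0.5366, 0.0238, 0.1795]
tcp_rot: [[-0.918, 0.397, -0.003], [0.397, 0.918, -0.0], [0.002, -0.001, -1.0]]
contact_force: [-0.9, -0.2, -0.3]
opening: -0.0003
```

Run:
```python
from h import *
s=r.read_state();print(s['t'],s['tcp_pos'],s['contact_force'])
c=cap('side','side6.png');w=cap('wrist','w6.png');S=pts(c);O=pts(dict(np.load('pics/side1.png.npz')))
f=192/np.tan(np.radians(w['fovy'])/2);v,u=np.mgrid[:384,:512];dx=u-w['cx'];dy=v-w['cy'];R=np.hypot(dx,dy)+1e-9;t=R/f
z=w['range_z'];P=np.stack([dx/R*np.tan(t)*z,-dy/R*np.tan(t)*z,-z],-1)@w['attitude'].T+w['position']
for x,y,a,b in((.5475,.24,.056,.07),(.537,.024,.076,.09),(.507,-.214,.064,.08)):
    for n,Q in(('start',O),('now',S),('wrist',P)):
        m=(np.hypot(Q[...,0]-x,Q[...,1]-y)<.016)&(Q[...,2]>a)&(Q[...,2]<b);print(n,m.sum(),Q[m].mean(0).round(4) if m.any() else '')
a=c['frame'][130:280,140:340,::-1]
cv2.imwrite('pics/c7.png',np.hstack([cv2.resize(a,(400,300),interpolation=2),cv2.resize(w['frame'][:,:,::-1],(400,300))]))
```

```text
12.05 [0.53661097 0.02379231 0.17945205] [-0.94586393 -0.17441066 -0.31937094]
start 26 [0.5479 0.2419 0.0606]
now 24 [0.548  0.2412 0.061 ]
wrist 170 [0.5497 0.2364 0.0623]
start 25 [0.5381 0.0263 0.0808]
now 26 [0.537  0.0271 0.081 ]
wrist 382 [0.539  0.0225 0.0823]
start 15 [ 0.507  -0.2105  0.0712]
now 16 [ 0.5078 -0.2116  0.0701]
wrist 157 [ 0.5092 -0.2153  0.0706]
```

View pics/c7.png

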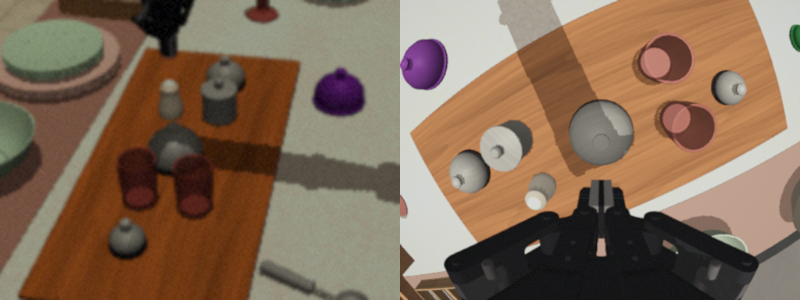

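Everything stands where it was, all the buttons are up, and the fingers are well clear. Handing in.

```bash
python3 -c "
from plant import r
print(r.finish_job())"
```

```text
the job is handed in; nothing more can be done
None
```

I rang the smallest bell and then the largest, pressing each button with the shut fingertips until the arm stalled on the hard stop. The force read about 9.8 N on the small bell and 7 N on the large one. I let each button come back up before moving on, withdrew the fingers upwards, and handed the job in at about 12 s.

- **Final checks:** All three bell tops measured within about 1.5 mm of their starting positions in the side view, so all three buttons are up. The bells stand upright, the tableware looks unmoved in the last picture, and the contact force was about zero. The fingertips ended more than 100 mm above the bells.
- **What disagreed:** The reported fingertip position was about 37–42 mm lower than the true fingertips seen by both cameras. I went by camera depth and the force reading instead. The wrist and side cameras also differed by 2–5 mm in xy.

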